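Free a key-interlocked isolator and switch it on

TASK

The fat extractor's supply isolator is held off by a key-operated bolt lock: take the red key out of the key stand, push it fully home into the lock and turn it clockwise to its stop so that the bolt draws out of the isolator's disc, then turn the red isolator handle clockwise to its ON stop. The lock is bolted up only roughly in place, so feel for the keyway with light pressure: pressing the key on the lock with more than 25 N (about 2.5 kg), or wrenching it on against its stop, damages it. Leave the red key in the lock and everything else on the bench, the other two keys included, where it is.

Things in the scene. Friction and masses are not known exactly. Their poses are not given: they have to be found in the camera images.
- station: Isolator station: grey steel box with white lid, fixed on the bench, 160 (its x) x 240 (its y) x 70 mm high; origin under its centre, z up. On the lid stand the isolator (axis at x 0, y +60 mm: red bar handle over a 90 mm steel disc with one notch, yellow plate) and the bolt lock (nominally at x 0, y -42 mm). Two lamps 8 mm high at x 66, y -18 and +4 mm.
- lock_nominal (a point): Nominal centre of the lock barrel's face (x 0, y -42, z 97.5 mm on the station), axes as the station's. The real lock is held through slotted holes and sits up to 4 mm off this point along x and along y (not measured, constant in a run). Lock: dark steel, 52 x 52 mm, face at z 97; barrel: round, brass, 36 mm; its keyway is a central slot 13.6 x 8.6 mm, 1 mm chamfer.
- barrel (a joint): Lock barrel, turned by the key: at 0 the keyway's long side lies along the station's x; grows clockwise seen from above to a hard stop at 1.31 rad (75 degrees); starts at 0 to 0.06. Friction about 0.1 N m; stays where left. It draws back, 12 mm per rad, the 10 mm steel bolt that runs along the lid (top at z 81 mm) into the notch of the isolator's disc.
- isolator (a joint): Isolator handle: 0 = OFF, grows clockwise seen from above to a hard stop at 1.05 rad (60 degrees) = ON. Friction about 0.18 N m; it stays where it is left. While the bolt is in the notch it has only 0.1 to 0.25 rad of play.
- handle_top (a point): Centre of the top of the isolator's red bar handle, on the isolator's axis, 114 mm above the bench. The bar is 66 x 14 mm and 30 mm high (z 84 to 114 mm), free on both sides; below it a round red hub, 48 mm diameter, top at z 85 mm. The frame turns with the handle: x along the bar (along the station's x at joint value 0), z up.
- key_red: Red key, upright in the stand. Origin: tip of its stem; z up along the key. Brass stem 12 (x) x 7 (y) mm, 20 mm long; collar 20 x 12 x 4 mm (z 20 to 24); red grip plate 30 (x) x 8 (y) x 30 mm (z 24 to 54), pinched across its 8 mm. Works either way round; 60 g or so. Fully home, the collar rests on the barrel's face, the tip 77.5 mm above the bench.
- key_stand: Wooden block fixed on the bench, 160 (its x) x 54 x 32 mm, holding three upright keys in a row along its x at -48, 0 and +48 mm, in random order. Their sockets are 16 x 11 mm and 26 mm deep; the keys' collars rest on its top, grip plates along its x. Origin: centre of its underside.
- key_blue: Key like the red one with blue grip, in the stand; not to be disturbed.
- key_yellow: Key like the red one with yellow grip, in the stand; not to be disturbed.
- beaker: Glass beaker, 66 mm diameter, 90 mm high; origin under its centre; not to be disturbed.
- wash_bottle: White wash bottle with red spout, 66 mm diameter, 195 mm high; origin under its centre; not to be disturbed.
- reagent: Amber reagent bottle, 68 mm diameter, 140 mm high; origin under its centre; not to be disturbed.
- crucible: White porcelain crucible, 56 mm diameter, 36 mm high; origin under its centre; not to be disturbed.
- screwdriver: Screwdriver lying on the bench, along its x; not to be disturbed.
- tip_box: Blue pipette tip box, 80 x 115 x 56 mm; origin under its centre; not to be disturbed.

How it is judged:
By the outcome, as a careful person would: the job done as asked, in the order asked, and still so for the second after the job is handed in, with the robot touching nothing.
It also fails if it takes over 72 s, if anything falls off the work surface, if the arm or the gripper's body presses on something with over 40 N, if the wrist force passes 120 N, or if a joint passes its speed limit or range.

ROBOT

A 6-joint arm with a two-finger parallel gripper is mounted at the origin on the work surface. World frame = base frame: x ahead of the robot, y to its left, z up, the work surface at z = 0. Lengths are in m, angles in rad, forces in N, time in s.
With the tool pointing down it reaches from about 0.325 to 0.9 m from the base axis. Payload 6.1 kg.
Tool frame: the origin (TCP) lies midway between the tips of the shut fingers; the grasp point (between the pads) lies 19 mm behind it; z points along the fingers, y is the line along which they close (so a half turn about z gives the same grasp; the last joint's range is limited). The gripper opens to 85 mm and grips with 20 to 120 N. Pads are 22 mm wide; open, the fingers measure 114 mm over their backs; the gripper's body (76 mm by 85 mm) begins 54 mm behind the grasp point. The pads swing forward as they close: fully open they stand 13 mm farther back than shut.
Start: joints at [-1.467, 0.22, 1.526, -0, 1.395, -0.126], TCP at [0.142, -0.609, 0.231] pointing down, gripper open.
Joint ranges: [-2.98, 2.98], [-0.91, 2.08], [0.09, 2.57], [-1.24, 4.39], [0.2, 2.65], [-2.68, 2.68]. Speed limits (rad/s): [2.57, 2.57, 3.01, 3.14, 3.14, 3.14].

INTERFACE

Orientations are given as [roll, pitch, yaw] about the fixed x, y, z axes, in that order (R = Rz(yaw) Ry(pitch) Rx(roll)).
In Python, from plant import movep, move_l, set_joints, gripper_to, hold, inverse_kinematics, observe, get_image, get_calibration, Unreachable, job_done gives the robot as it stands. Calls block until the motion is done:
- movep(position, orientation): joint-space move of the TCP to a pose.
- move_l(position, feed=0.15, rotation=None, max_force=None): straight line of the TCP; rotation=None keeps the orientation; feed is the mean speed in m/s. With max_force (N) it stops when the force on the tool has changed by that much, and returns True; else False.
- set_joints(angles): joint-space move.
- gripper_to(opening, f_grip=None): finger opening in m; f_grip is the grip in N (None keeps the last); returns when the fingers have stopped.
- hold(seconds).
- inverse_kinematics(position, orientation): joint angles nearest the present ones, or None.
- observe(): the state.
- get_image(name): name is "scene" or "top"; returns (picture, depth): 480x640x3 uint8, red, green, blue; 480x640 float32, m along the optical axis (not along the pixel's ray), 0 where there is no reading.
- get_calibration(name): a dict with "intrinsics" (3x3 intrinsics, pixels), "dist_coeffs" ([k1, k2, p1, p2, k3] as OpenCV has them; the pictures are not rectified), "world_from_camera" (4x4, takes a point from camera to world coordinates). Camera axes: x right, y down, z forward; pixel columns grow to the right and rows downward; lengths in m; the calibration is good to about 2 mm. A picture is of the moment at which its call begins. get_calibration takes no time and is no camera call.
A pose or a line that the arm cannot do raises Unreachable and nothing moves.
- job_done(): hands the job in; it is judged then, once.
The state is a dict: "time_s": time; "q": joint angles; "joint_velocities": joint speeds; "joint_torque": joint torques, N m; "eef_pos": TCP position; "tcp_rot": TCP orientation; "ft_force": force on the tool from outside, world axes, zero at the start; "torque": the same for the moment, N m; "opening": finger opening in m; "grasp_force": force on a finger pad.
Only numpy, scipy, OpenCV 4.12 (cv2) and the standard library are available. Lean on these libraries where they do the work, as an engineer would, in place of code of your own. Each camera call takes 0.05 s, during which the arm holds its last target. There are 200 camera calls.

## Working session

There is one attempt and no reset: what is moved stays moved. The work goes in short steps, each a Python script; the robot and the scene stay as the last script left them, time stands still between calls to the robot, and variables do not carry over. Pictures are saved under pics/ and viewed, at most 10 in all, crops included, and the job is handed in when it is done.

```bash
ls; mkdir -p pics
python3 - <<'E'
from plant import *
import cv2,numpy as np
for n in("scene","top"):
    p,d=get_image(n); cv2.imwrite(f"pics/{n}0.png",p[:,:,::-1]); np.save(f"{n}0.npy",d); np.save(f"{n}0p.npy",p)
    c=get_calibration(n); print(n,c)
print(observe())
E
```

```text
pics
scene {'intrinsics': array([[472.7237201 ,   0.        , 322.21578274],
       [  0.        , 472.7237201 , 243.06583677],
       [  0.        ,   0.        ,   1.        ]]), 'dist_coeffs': array([-0.04847861,  0.        ,  0.        ,  0.        ,  0.        ]), 'world_from_camera': array([[ 0.83990527,  0.39440694, -0.37283013,  0.98173656],
       [ 0.54261378, -0.59582984,  0.59207861, -0.7044028 ],
       [ 0.0113766 , -0.69959271, -0.71445127,  0.96692876],
       [ 0.        ,  0.        ,  0.        ,  1.        ]])}
top {'intrinsics': array([[487.73741054,   0.        , 310.06248907],
       [  0.        , 487.73741054, 238.20666842],
       [  0.        ,   0.        ,   1.        ]]), 'dist_coeffs': array([-0.0112669,  0.       ,  0.       ,  0.       ,  0.       ]), 'world_from_camera': array([[-0.0058162 , -0.99215736,  0.1248597 ,  0.40028472],
       [-0.99985493,  0.003771  , -0.01661015,  0.00393092],
       [ 0.01600904, -0.12493819, -0.99203536,  1.26214662],
       [ 0.        ,  0.        ,  0.        ,  1.        ]])}
{'time_s': 0.1, 'q': array([-1.46707922e+00,  2.21168938e-01,  1.52750422e+00,  1.55389910e-05,
        1.39469548e+00, -1.26094677e-01]), 'joint_velocities': array([-0.00014014, -0.00154298, -0.00128744, -0.00058958, -0.00164313,
       -0.00067172]), 'joint_torque': array([ 1.01175661e-03, -4.98243964e+01, -3.90545976e+01, -2.51645088e-04,
        5.59669803e-03, -3.01480168e-05]), 'eef_pos': array([ 0.14231889, -0.6080192 ,  0.23029123]), 'tcp_rot': array([-3.13983269e+00, -2.38521288e-04,  2.29808840e-01]), 'ft_force': array([-0.31560315,  0.14705562, -0.63233445]), 'torque': array([ 0.02628671, -0.03296473, -0.06876926]), 'grasp_force': 0.0, 'opening': 0.08534728993007819}
```

View pics/top0.png

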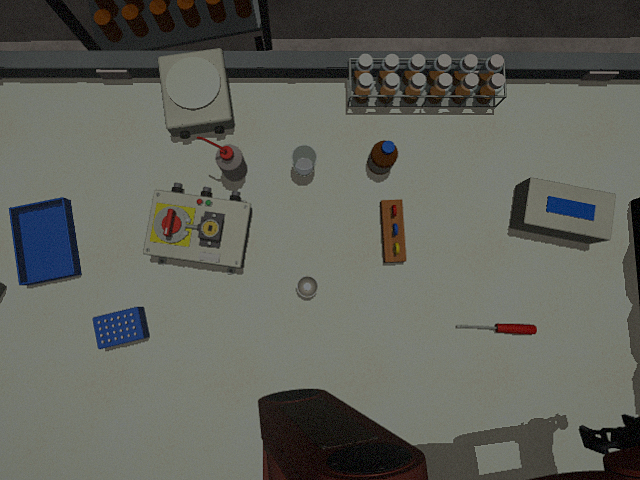

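View pics/scene0.png

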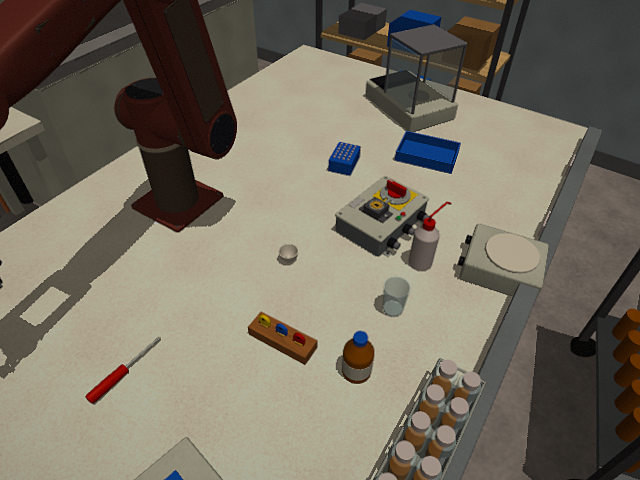

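Top view: the station is at about (197,230), with the handle at (172,223) and the brass barrel at (210,229). The stand is at (394,231), with the red key at the top (394,211), blue in the middle and yellow below. Next I'll localise these more exactly.

```bash
cat > h.py <<'E'
import numpy as np,cv2
from plant import *
def ray(n,uv):
    c=get_calibration(n);T=c["world_from_camera"]
    p=cv2.undistortPoints(np.array(uv,float).reshape(-1,1,2),c["intrinsics"],c["dist_coeffs"])[:,0]
    return T[:3,3],np.c_[p,np.ones(len(p))]@T[:3,:3].T
def onplane(n,uv,z):
    o,d=ray(n,uv); return o+d*((z-o[2])/d[:,2])[:,None]
def proj(n,P):
    c=get_calibration(n);M=np.linalg.inv(c["world_from_camera"])
    return cv2.projectPoints(np.array(P,float).reshape(-1,1,3),cv2.Rodrigues(M[:3,:3])[0],M[:3,3],c["intrinsics"],c["dist_coeffs"])[0][:,0]
def tri(uvt,uvs):
    A=[];b=[]
    for n,u in(("top",uvt),("scene",uvs)):
        o,d=ray(n,[u]);d=d[0]/np.linalg.norm(d[0]);Q=np.eye(3)-np.outer(d,d);A.append(Q);b.append(Q@o)
    return np.linalg.lstsq(np.vstack(A),np.hstack(b),rcond=None)[0]
def blobs(p,roi,hr,smin=120,vmin=60,amin=8):
    x0,y0,x1,y1=roi;h=cv2.cvtColor(p[y0:y1,x0:x1],cv2.COLOR_RGB2HSV)
    H=h[...,0].astype(int);m=((H-hr[0])%180<=(hr[1]-hr[0])%180)&(h[...,1]>=smin)&(h[...,2]>=vmin)
    k,l,s,c=cv2.connectedComponentsWithStats(m.astype(np.uint8))
    return [(s[i,4],c[i]+[x0,y0],cv2.minAreaRect(np.argwhere(l==i)[:,::-1].astype(np.float32)+np.float32([x0,y0]))) for i in range(1,k) if s[i,4]>=amin]
E
python3 - <<'E'
from h import *
pt=np.load("top0p.npy");ps=np.load("scene0p.npy")
ROI={"top":((375,195,412,268),(140,185,255,275)),"scene":((245,305,320,365),(330,170,430,255))}
for n,p in(("top",pt),("scene",ps)):
    for nm,hr,r,v in(("red",(172,6),0,60),("blue",(105,130),0,60),("yel",(22,35),0,60),("wood",(6,18),0,50),("handle",(172,6),1,60),("yplate",(22,35),1,60),("brass",(14,24),1,60)):
        for b in blobs(p,ROI[n][r],hr,120 if nm!="brass" else 90,v): print(n,nm,b[0],np.round(b[1],1),np.round(b[2][0],1),np.round(b[2][1],1),round(b[2][2]))
a=cv2.resize(pt[185:275,140:260],None,fx=5,fy=5,interpolation=cv2.INTER_CUBIC)
b=cv2.resize(pt[190:280,376:416],None,fx=5,fy=5,interpolation=cv2.INTER_CUBIC)
cv2.imwrite("pics/topcrop.png",np.hstack([a,b])[:,:,::-1])
a=cv2.resize(ps[165:265,330:440],None,fx=4,fy=4,interpolation=cv2.INTER_CUBIC)
b=cv2.resize(ps[290:390,240:325],None,fx=4,fy=4,interpolation=cv2.INTER_CUBIC)
cv2.imwrite("pics/scenecrop.png",np.hstack([a,b])[:,:,::-1])
E
```

```text
top red 30 [394.2 209.3] [394.5 209.5] [9. 3.] 90
top blue 31 [395.5 228.3] [395.5 228.5] [9. 3.] 90
top yel 38 [396.9 247.4] [397.2 247.4] [11.   3.7] 83
top wood 1079 [392.7 230.4] [393.1 230.5] [62.3 21.1] 86
top handle 21 [199. 201.] [199. 201.] [4. 4.] 90
top handle 165 [167.2 221. ] [166.3 221.6] [ 8.6 26.9] 11
top handle 108 [175.9 224.2] [176.5 224.2] [ 7.6 17.5] 11
top yplate 212 [176.2 210.2] [174.2 212.9] [39.1 16.6] 9
top yplate 135 [209.5 227.6] [209.5 227.5] [13. 13.] 90
top yplate 249 [171.5 238.2] [170.4 234.7] [39.8 18.4] 7
top brass 115 [209.6 227.7] [210.  227.5] [13. 14.] 90
scene red 89 [298.9 337.9] [299.4 337.9] [13.3  7.8] 34
scene blue 81 [281.4 328.8] [281.7 328.6] [12.5  7.6] 27
scene yel 92 [264.4 320.3] [264.  320.5] [11. 10.] 90
scene wood 1373 [283.  339.2] [281.9 336.8] [69.8 26.8] 28
scene handle 241 [395.5 189.2] [395.6 189.4] [20.1 15.9] 9
scene handle 14 [402.6 213.3] [402.5 213.5] [3. 3.] 90
scene handle 73 [426.6 223.5] [426.  223.5] [13.  6.] 90
scene yplate 56 [378.9 195.9] [379.5 197. ] [11.8  9.2] 53
scene yplate 133 [402.9 201.8] [403.3 200.4] [12.4 30.1] 60
scene brass 65 [378.4 195.9] [379.2 197. ] [12.3 10. ] 51
scene brass 139 [403.1 201.6] [403.1 200.5] [12.4 29.8] 60
scene brass 78 [376.2 204.7] [376. 205.] [ 8. 12.] 90
```

View pics/topcrop.png

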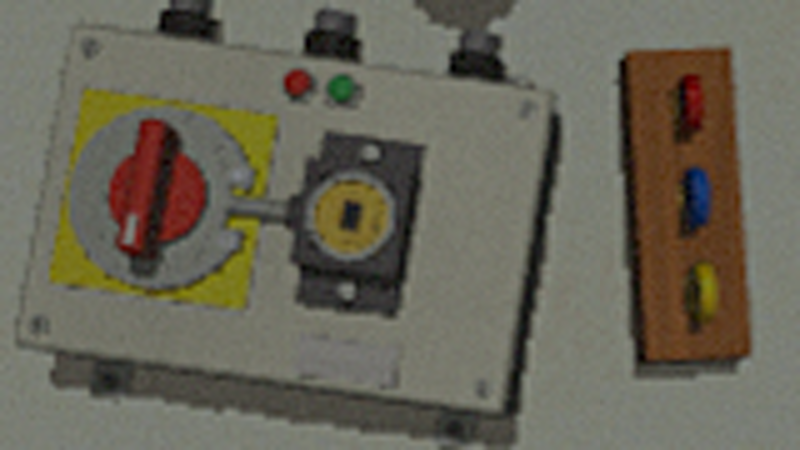

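View pics/scenecrop.png

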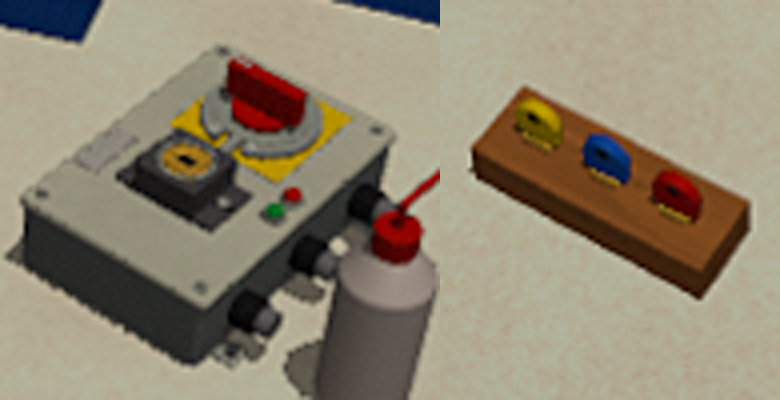

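Crops: the top crop shows the lid corners at (78,25), (553,93), (512,412) and (20,345), and the keyway at (351,214). The stand's top corners are (628,52), (731,48), (748,355) and (643,360), with red at the +x end. In the scene crop the keyway is at (183,160).

Run:
```python
from h import *
f=lambda a,ox,oy,k:(np.array(a,float)+.5)/k-.5+[ox,oy]
lid=f([(78,25),(553,93),(512,412),(20,345)],140,185,5)
L=onplane("top",lid,.07)[:,:2];print("lid",L.round(4),L.mean(0).round(4))
e=[np.linalg.norm(L[i]-L[i-1]) for i in range(4)];print("edges",np.round(e,4))
a=[np.arctan2(*(v[::-1])) for v in((L[0]-L[3]),(L[1]-L[2]),((L[0]-L[1])@np.array([[0,-1],[1,0]])),((L[3]-L[2])@np.array([[0,-1],[1,0]])))];print("yaw",np.round(a,3))
yaw=np.mean(a);R=np.array([[np.cos(yaw),-np.sin(yaw)],[np.sin(yaw),np.cos(yaw)]])
print("nominal lock",L.mean(0)+R@[0,-.042],"iso",L.mean(0)+R@[0,.06],"yaw",yaw)
kt=f([(351,214)],140,185,5);ks=f([(183,160)],330,165,4)
print("keyway top",onplane("top",kt,.0975),onplane("top",[[209.55,227.6]],.0975),"scene",onplane("scene",ks,.0975),"tri",tri(kt[0],ks[0]))
S=onplane("top",f([(28,52),(131,48),(148,355),(43,360)],376,190,5),.032)[:,:2];c=S.mean(0)
print("stand",S.round(4),c,[np.arctan2(*(v[::-1])) for v in (S[0]-S[3],S[1]-S[2])])
# scene wood/red tip : grip centre at z=.032+... stem tip z=.012 -> grip 36..66mm
print("red tri",tri((394.3,209.4),(298.9,337.9)))
for n,uv in(("top",[(394.3,209.4),(395.5,228.4),(397,247.4)]),("scene",[(298.9,337.9),(281.4,328.8),(264.2,320.4)])):
    print(n,onplane(n,uv,.062 if n=="top" else .05).round(4))
for nm,p in(("hand",(167,221.5)),):print(nm,onplane("top",[p],.114))
p=np.load("top0p.npy")
d=np.load("top0.npy");o,r=ray("top",[[394,209],[166,221]]);
print("z",[(o+rr*d[v,u]).round(4) for rr,(u,v) in zip(r,((394,209),(166,221)))])
```

```text
lid [[0.6736 0.3682]
 [0.6385 0.1321]
 [0.4801 0.1505]
 [0.514  0.3911]] [0.5765 0.2605]
edges [0.1612 0.2387 0.1594 0.2429]
yaw [-0.142 -0.116 -0.148 -0.14 ]
nominal lock [0.57081545 0.21885534] iso [0.58468671 0.31990774] yaw -0.1364154733689571
keyway top [[0.57400277 0.22563154 0.0975    ]] [[0.57351834 0.22622221 0.0975    ]] scene [[0.57049913 0.22520643 0.0975    ]] tri [0.57245936 0.22434528 0.09944311]
stand [[ 0.6536 -0.2004]
 [ 0.6555 -0.2537]
 [ 0.4969 -0.2577]
 [ 0.4947 -0.2042]] [ 0.57517423 -0.22901759] [np.float64(0.02383752328329668), np.float64(0.02512130026232553)]
red tri [ 0.62458999 -0.22931486  0.05458159]
top [[ 0.6233 -0.2278  0.062 ]
 [ 0.5752 -0.2295  0.062 ]
 [ 0.5275 -0.2319  0.062 ]]
scene [[ 0.6227 -0.227   0.05  ]
 [ 0.5749 -0.229   0.05  ]
 [ 0.5275 -0.2322  0.05  ]]
hand [[0.58606284 0.3241847  0.114     ]]
z [array([ 0.6233, -0.226 ,  0.0676]), array([0.587 , 0.3261, 0.1157])]
```

Run:
```python
from h import *
pi=np.pi
for p,y in(((.573,.225,.13),-.165+pi),((.573,.225,.13),-1.45+pi),((.586,.324,.13),-.137+pi),((.586,.324,.13),-1.19+pi)):
    print(inverse_kinematics(p,[pi,0,y]).round(2))
gripper_to(.036,f_grip=60)
movep([.6232,-.2285,.12],[pi,0,.03+pi])
move_l([.6232,-.2285,.039],feed=.08,max_force=8)
s=observe();print(s["eef_pos"],s["ft_force"])
gripper_to(0.0,f_grip=60)
s=observe();print(s["opening"],s["grasp_force"],s["ft_force"],s["torque"],s["time_s"])
f0=s["eef_pos"]
print(move_l([.6232,-.2285,.075],feed=.05,max_force=12))
move_l([.6232,-.2285,.17],feed=.15)
s=observe();print(s["opening"],s["ft_force"],s["time_s"],s["eef_pos"],s["tcp_rot"])
p,d=get_image("scene");u=proj("scene",[s["eef_pos"]])[0];print(u)
x,y=u.astype(int);a=cv2.resize(p[y-50:y+50,x-60:x+60],None,fx=5,fy=5,interpolation=cv2.INTER_CUBIC);cv2.imwrite("pics/k1.png",a[:,:,::-1])
```

```text
[ 0.25  0.29  1.64  0.    1.21 -1.16]
[ 0.25  0.29  1.64 -0.    1.21  0.13]
[ 0.39  0.41  1.49  0.    1.24 -1.05]
[ 0.39  0.41  1.49 -0.    1.24  0.01]
[ 0.62376399 -0.22875497  0.03978588] [-0.93786902  0.00771859  0.5890664 ]
0.00670321629231236 59.47644531726837 [-1.21832534 -0.05741871  3.51256543] [ 0.03001531  0.08718749 -0.00723509] 4.3833
False
0.006858383047121164 [-0.20273074  0.4235941  -1.6126987 ] 6.0333 [ 0.62254649 -0.22815446  0.16877473] [ 3.14072040e+00 -1.59111032e-03 -3.11158929e+00]
[297.14774415 306.73449983]
```

View pics/k1.png

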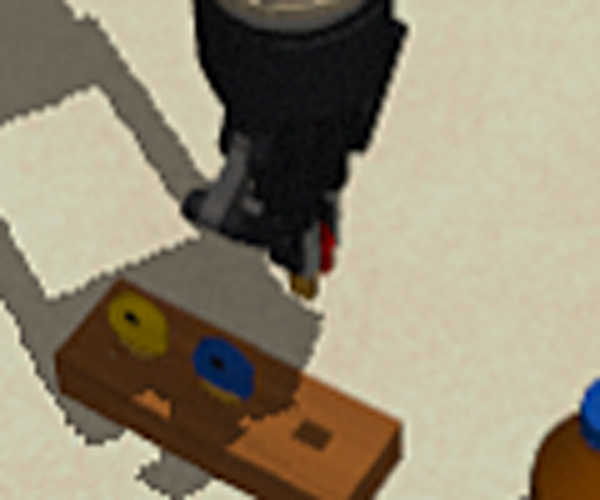

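The key is held, and the red socket is empty. Next I move to the lock and probe lightly.

```bash
cat > probe.py <<'E'
from h import *
pi=np.pi;YAW=-.165+pi
c=np.array([.5735,.2258])
th=-.137;R=np.array([[np.cos(th),-np.sin(th)],[np.sin(th),np.cos(th)]])
OFF=[(0,0)]+[(r*np.cos(a),r*np.sin(a)) for r,n in((.0015,6),(.003,10)) for a in np.arange(n)*2*pi/n]
E
python3 - <<'E'
from probe import *
movep([*c,.16],[pi,0,YAW])
move_l([*c,.130],feed=.06,max_force=8)
hold(.2);s=observe();print(s["eef_pos"],s["ft_force"],s["time_s"])
for k,o in enumerate(OFF[:7]):
    xy=c+R@o
    move_l([*xy,.1285],feed=.04)
    hit=move_l([*xy,.115],feed=.015,max_force=5)
    s=observe();print(k,np.round(o,4),hit,s["eef_pos"].round(4),s["ft_force"].round(1),s["torque"].round(2),round(s["time_s"],1))
    if s["eef_pos"][2]<.1215:break
E
```

```text
[0.57386041 0.22595681 0.1305798 ] [ 0.42054502 -0.74853359 -0.27454071] 8.6083
0 [0 0] False [0.5736 0.2258 0.1151] [ 0.1  0.2 -0. ] [ 0.04  0.05 -0.  ] 9.9
```

Run:
```python
from probe import *
hit=move_l([*c,.1025],feed=.02,max_force=8)
s=observe();print(hit,s["eef_pos"].round(4),s["ft_force"].round(1),s["torque"].round(2),s["opening"],s["time_s"])
p,d=get_image("scene");u=proj("scene",[s["eef_pos"]])[0]
x,y=u.astype(int);a=cv2.resize(p[y-40:y+40,x-50:x+50],None,fx=5,fy=5,interpolation=cv2.INTER_CUBIC);cv2.imwrite("pics/k2.png",a[:,:,::-1])
```

```text
True [0.5735 0.2258 0.1052] [-1.2 -0.7  5.3] [-0.09  0.24 -0.02] 0.006844351257291366 10.425
```

View pics/k2.png

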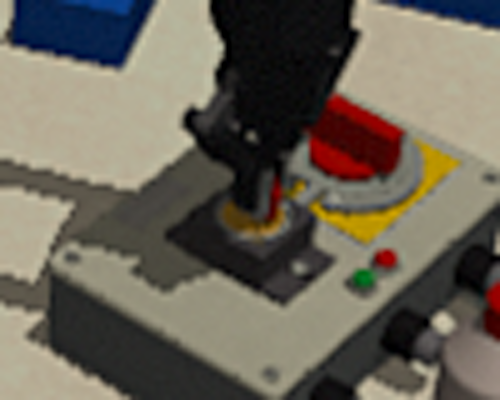

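The picture shows the key in the keyway with its collar at the barrel face (250,218), matching the expected home height. Next is the turn, watching the moment.

Run:
```python
from probe import *
s=observe();t0=s["torque"][2]
a=0;tot=0
while a<1.40:
    a+=.12 if a<1.0 else .025
    move_l([*c,.1047],rotation=[pi,0,YAW-a],max_force=15)
    s=observe();t=s["torque"][2]
    y=(s["tcp_rot"][2]-YAW+pi)%(2*pi)-pi
    print(round(a,3),round(-y,3),s["eef_pos"].round(4),s["ft_force"].round(1),"Tz",round(t,3),round(s["time_s"],2))
    if abs(t-t0)>.3: break
```

```text
0.12 0.117 [0.5737 0.2257 0.1053] [-2.  -2.3  5.4] Tz -0.018 10.74
0.24 0.237 [0.5735 0.2254 0.1053] [-3.3 -2.   6.3] Tz 0.021 11.01
0.36 0.357 [0.5734 0.2252 0.1053] [-3.1 -2.8  6.4] Tz 0.045 11.28
0.48 0.477 [0.5733 0.2251 0.1052] [-4.4 -3.5  7. ] Tz 0.021 11.54
0.6 0.597 [0.5732 0.225  0.1052] [-4.2 -3.2  8.3] Tz 0.045 11.81
0.72 0.717 [0.5731 0.2249 0.1052] [-4.9 -3.7  9.4] Tz -0.018 12.07
0.84 0.837 [0.5729 0.2248 0.1052] [-5.1 -4.5  8.7] Tz 0.034 12.34
0.96 0.957 [0.5728 0.2247 0.1053] [-6.  -4.3  8.9] Tz 0.052 12.61
1.08 1.077 [0.5727 0.2247 0.1052] [-6.5 -5.7  9.5] Tz -0.002 12.88
1.105 1.101 [0.5726 0.2247 0.1052] [-6.5 -5.7  9.6] Tz 0.063 13.12
1.13 1.126 [0.5726 0.2246 0.1052] [-5.8 -5.4  9.8] Tz 0.096 13.38
1.155 1.151 [0.5726 0.2246 0.1052] [-5.8 -4.4  9.6] Tz 0.058 13.62
1.18 1.176 [0.5725 0.2246 0.1052] [-6.2 -6.1 10.4] Tz 0.059 13.88
1.205 1.201 [0.5725 0.2246 0.1053] [-6.7 -5.5  9.6] Tz 0.123 14.12
1.23 1.226 [0.5725 0.2246 0.1052] [-7. -6. 10.] Tz 0.088 14.38
1.255 1.251 [0.5725 0.2246 0.1053] [-6.8 -5.5 10. ] Tz 0.084 14.62
1.28 1.276 [0.5724 0.2246 0.1052] [-7.  -6.7  9.1] Tz 0.108 14.88
1.305 1.301 [0.5724 0.2246 0.1052] [-7.5 -5.7 10.8] Tz 0.097 15.12
1.33 1.326 [0.5724 0.2246 0.1052] [-7.8 -5.8 10.7] Tz 0.092 15.38
1.355 1.351 [0.5723 0.2246 0.1052] [-8.1 -5.6 10.6] Tz 0.104 15.62
1.38 1.376 [0.5723 0.2246 0.1053] [-7.2 -5.9 10.5] Tz 0.115 15.88
1.405 1.401 [0.5723 0.2246 0.1052] [-7.2 -6.6 11.2] Tz 0.086 16.12
```

Still only friction, as expected with ~0.13 rad of key slack. I'll continue in fine steps.

Run:
```python
from probe import *
a=1.405
while a<1.6:
    a+=.015
    move_l([*c,.1049],rotation=[pi,0,YAW-a],max_force=15)
    s=observe();t=np.mean([s["torque"][2]]+[(hold(.02),observe()["torque"][2])[1] for _ in range(3)])
    print(round(a,3),s["ft_force"].round(1),"Tz",round(t,3),round(s["time_s"],2))
    if t>.22: break
p,d=get_image("top");np.save("t3.npy",p)
a=cv2.resize(p[185:275,140:260],None,fx=5,fy=5,interpolation=cv2.INTER_CUBIC);cv2.imwrite("pics/t3.png",a[:,:,::-1])
```

```text
1.42 [-7.9 -5.6  9.6] Tz 0.126 16.38
1.435 [-7.3 -5.8 10.3] Tz 0.087 16.68
1.45 [-7.8 -6.4  9.6] Tz 0.083 16.98
1.465 [-6.9 -5.2  9.9] Tz 0.09 17.27
1.48 [-8.2 -6.1 10.6] Tz 0.066 17.57
1.495 [-8.3 -5.  10.5] Tz 0.092 17.88
1.51 [-7.8 -5.5 10.2] Tz 0.142 18.18
1.525 [-7.9 -5.2 10.2] Tz 0.183 18.48
1.54 [-7.9 -6.2 10.1] Tz 0.233 18.77
```

The moment climbs steadily from 1.50 to 1.54 rad, so the stop is reached. Now I release, retreat and look.

Run:
```python
from probe import *
move_l([*c,.1052],rotation=[pi,0,YAW-1.515])
gripper_to(.034)
s=observe();print(s["ft_force"],s["eef_pos"],s["opening"])
move_l([*c,.18],feed=.12)
movep([.5,.05,.25],[pi,0,YAW-.5])
p,d=get_image("top");q,_=get_image("scene");np.save("t4.npy",p);np.save("s4.npy",q)
print(observe()["time_s"])
for n,P,r in(("top",p,(140,185,255,275)),("scene",q,(330,160,435,255))):
    for nm,hr in(("red",(172,6)),("yel",(22,35))):
        for b in blobs(P,r,hr):print(n,nm,b[0],b[1].round(1),np.round(b[2][0],1),np.round(b[2][1],1),round(b[2][2]))
a=cv2.resize(p[185:275,140:260],None,fx=3.3,fy=3.3,interpolation=cv2.INTER_CUBIC)
b=cv2.resize(q[165:255,330:440],None,fx=3.3,fy=3.3,interpolation=cv2.INTER_CUBIC)
cv2.imwrite("pics/m4.png",np.hstack([a,b])[:,:,::-1])
```

```text
[ 0.00927184 -0.13606224 -0.03180176] [0.57354945 0.22591202 0.10496682] 0.03400958744427199
21.575
top red 28 [226.5 204.4] [226.4 204. ] [ 4.3 12.4] 5
top red 21 [199. 201.] [199. 201.] [4. 4.] 90
top red 23 [233.1 203.3] [233.1 203.6] [3.4 9.5] 14
top red 351 [245.7 221.3] [245.5 220. ] [40. 17.] 90
top red 167 [167.3 221. ] [166.3 221.6] [ 8.6 26.9] 11
top red 36 [232.6 215.4] [231.9 215.8] [ 4.9 14.1] 6
top red 109 [175.9 224.2] [176.5 224.2] [ 7.6 17.5] 11
top red 43 [224.4 224.4] [224.2 223.5] [ 4.8 15.4] 5
top red 34 [208.2 226.1] [208.5 226. ] [ 2. 11.] 90
top red 75 [229.7 239.8] [229.5 239.5] [ 5.1 29.5] 5
top red 27 [223.  236.4] [223. 237.] [8. 4.] 90
top red 30 [221.4 247.7] [222.  248.5] [11.  4.] 90
top red 39 [219.7 263.8] [220.2 265.2] [ 4.4 18.2] 6
top red 34 [226.9 269. ] [227.1 268.9] [4.8 9.9] 9
top yel 479 [174.6 225.2] [172.1 224.2] [39.5 39.5] 9
top yel 60 [211.  227.6] [210.5 227.5] [13. 11.] 90
scene red 244 [395.5 189.2] [395.6 189.4] [20.1 15.9] 9
scene red 46 [376.4 199.6] [377. 200.] [10.  6.] 90
scene red 13 [402.5 213.2] [402.5 213.5] [3. 3.] 90
scene red 139 [429.  222.9] [428.5 221. ] [18. 11.] 90
scene yel 21 [376.6 193.1] [376.9 193.6] [3.2 9.2] 53
scene yel 157 [400.5 201.5] [400.3 201.1] [16.5 36. ] 74
```

View pics/m4.png

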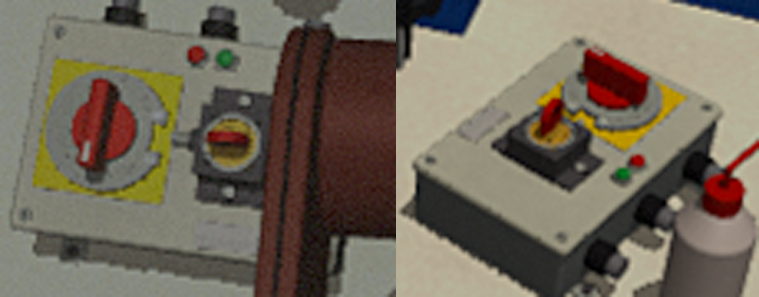

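The bolt is clear of the notch and the key stands crosswise in the lock. The handle's bar top centre in the top view is at (166.3,221.6). Next I grip it and turn.

Run:
```python
from probe import *
Y=-.15+pi
h=onplane("top",[(166.5,221.6)],.114)[0][:2];print(h)
gripper_to(.05,f_grip=25)
movep([*h,.19],[pi,0,Y])
hit=move_l([*h,.0925],feed=.06,max_force=6);s=observe();print(hit,s["eef_pos"],s["ft_force"])
if not hit:
    gripper_to(0,f_grip=25);s=observe();print(s["opening"],s["eef_pos"],s["ft_force"],s["torque"],s["grasp_force"],s["time_s"])
```

```text
[0.58582658 0.3253612 ]
False [0.58613542 0.32550906 0.09303464] [-0.10151393  0.411192    1.12263355]
0.013165270139576475 [0.58564462 0.32319607 0.09292708] [-3.36825638 -8.02207312  5.90557116] [-1.18559272  0.42618386 -0.10272347] 27.83798038959503 25.1917
```

Run:
```python
from probe import *
Y=-.15+pi; h=np.array([.5855,.3229]); z=.0925
move_l([*h,z],rotation=[pi,0,Y],feed=.02); gripper_to(0,f_grip=60)
s=observe();print(s["eef_pos"],s["ft_force"],s["torque"][2]);a=0
while a<1.2:
    a+=.1 if a<.85 else .025
    st=move_l([*h,z],rotation=[pi,0,Y-a],max_force=20)
    s=observe();t=np.mean([s["torque"][2]]+[(hold(.02),observe()["torque"][2])[1] for _ in range(3)])
    print(round(a,3),st,s["eef_pos"].round(4),s["tcp_rot"][2].round(3),s["ft_force"].round(1),"Tz",round(t,3),round(s["time_s"],2))
    if abs(t)>.7: break
```

```text
[0.585638   0.32306548 0.09304479] [-1.70646663 -0.15995491  5.92823299] -0.216606892841601
0.1 False [0.5856 0.323  0.0931] 2.891 [-2.2 -1.5  5.8] Tz -0.161 25.93
0.2 False [0.5856 0.3229 0.093 ] 2.791 [-2.5 -2.1  6.6] Tz -0.178 26.23
0.3 False [0.5856 0.3228 0.0931] 2.691 [-2.5 -1.2  6.7] Tz -0.196 26.53
0.4 False [0.5855 0.3227 0.093 ] 2.591 [-2.4 -1.9  6. ] Tz -0.188 26.83
0.5 False [0.5855 0.3227 0.093 ] 2.491 [-2.8 -1.7  5.8] Tz -0.181 27.13
0.6 False [0.5855 0.3226 0.093 ] 2.391 [-3.2 -1.9  6.8] Tz -0.176 27.43
0.7 False [0.5854 0.3225 0.093 ] 2.291 [-4.3 -2.2  7.2] Tz -0.19 27.73
0.8 False [0.5853 0.3225 0.093 ] 2.191 [-4.4 -2.6  6.8] Tz -0.177 28.03
0.9 False [0.5853 0.3224 0.093 ] 2.091 [-3.6 -3.   7.1] Tz -0.181 28.33
0.925 False [0.5852 0.3224 0.093 ] 2.067 [-3.8 -2.5  7.1] Tz 0.008 28.63
0.95 False [0.5852 0.3224 0.093 ] 2.042 [-4.2 -2.9  7. ] Tz -0.004 28.93
0.975 False [0.5852 0.3224 0.093 ] 2.017 [-4.  -3.1  8.1] Tz -0.011 29.23
1.0 False [0.5852 0.3224 0.093 ] 1.992 [-3.6 -3.2  7.5] Tz 0.004 29.53
1.025 False [0.5852 0.3225 0.093 ] 1.967 [-4.2 -3.8  7.9] Tz 0.012 29.83
1.05 False [0.5852 0.3224 0.093 ] 1.942 [-3.6 -3.9  7.4] Tz 0.255 30.13
1.075 False [0.5851 0.3224 0.093 ] 1.919 [-5.  -2.9  7. ] Tz 1.163 30.43
```

A hard stop was felt at about 1.05–1.07 rad. I'll release, retreat and check.

Run:
```python
from probe import *
Y=-.15+pi; h=np.array([.5852,.3224])
move_l([*h,.0925],rotation=[pi,0,Y-1.05])
gripper_to(.045);s=observe();print(s["ft_force"],s["opening"])
move_l([*h,.2],feed=.12)
movep([.45,-.02,.28],[pi,0,Y-.5])
p,d=get_image("top");q,_=get_image("scene")
print(observe()["time_s"])
a=cv2.resize(p[150:275,130:260],None,fx=3,fy=3,interpolation=cv2.INTER_CUBIC)
b=cv2.resize(q[165:290,310:440],None,fx=3,fy=3,interpolation=cv2.INTER_CUBIC)
cv2.imwrite("pics/m5.png",np.hstack([a,b])[:,:,::-1])
```

```text
[ 0.04445653 -0.4454081  -0.12328811] 0.0447850737618453
33.7
```

View pics/m5.png

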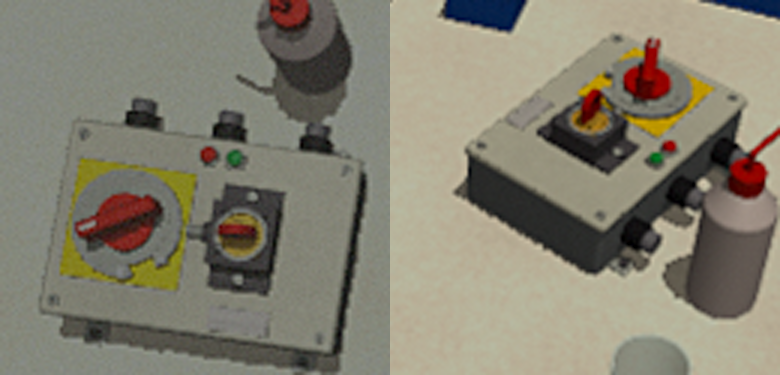

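The picture shows the handle turned about 60° clockwise (bar from (80,228) to (160,208)). The key is in the lock at (237,230) and the bolt is clear of the disc.

```bash
python3 -c "
from plant import *
print(job_done())"
```

```text
the job is handed in; nothing more can be done
None
```

The job is handed in, with no verdict returned: the red key is fully home in the lock and turned to its stop, the bolt is out of the disc, the isolator handle is at its ON stop, the robot was clear of the bench, and the clock was at about 34 s.

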